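Feel for the release groove of a long-jaw vise

TASK

Free the bar in the blue vise: with a shut fingertip touch the yellow pad on the top edge of the fixed jaw, then sweep the fingertip along that edge, touching it beyond the pad, until you find the release groove, and press the key inside it fully down so that the jaw lets go (the key stays down). Then take the fingers clear; leave the bar lying in the vise and do not disturb the other things on the bench.

Things in the scene. Friction and masses are not known exactly. Their poses are not given: they have to be found in the camera images.
- vise: Blue long-jaw vise bolted to the bench, base 200 x 250 x 30 mm (x, y, z). Origin: centre of its underside; x from the fixed to the moving jaw, y along the jaws, z up. The fixed jaw's top edge is a rigid flat strip 20 mm wide in x, centred on x = -40 mm, 226 mm long (y +113 to -113 mm), its top 80 mm above the bench. Beside the strip nothing on the vise is higher than 62 mm.
- start (a point): centre of the top face of the yellow start pad (20 mm by 50 mm along the edge), the +y end of the fixed jaw's top edge; in the vise's frame x = -40, y = +88, z = 80 mm. The rest of the edge runs from here along the vise's -y. Same axes as the vise.
- row (a point): middle of the row of four steel inserts that form the edge after the pad, at their top; vise's frame x = -40, y = -25, z = 80 mm. The inserts are 44 mm long each, centred 47, 91, 135 and 179 mm from the pad's centre, flush with it. Three are solid; one, in any of the four places (not given: feel or look), holds the release groove.
- edge_end (a point): far end of the edge, at its top, 201 mm from the pad's centre. The release groove, wherever it is, is 36 mm long along the edge, in the middle of its insert between two 4 mm walls, and open across the full 20 mm width of the strip, so that shut fingers may stand out over both sides. In it lies the dark release key, 34 by 18 mm.
- key (a joint): travel of the release key straight down in m: 0 up (top 5 mm below the edge), 0.006 fully down (top 11 mm below the edge). It needs about 6 N, gives way smoothly, has a hard stop and stays down where it is left.
- jaw (a joint): opening of the moving jaw in m, away from the fixed jaw along the vise's +x; it is driven by the key, 2 m per m: 0 shut, 0.012 released. Its top is 60 mm above the bench.
- work: loose aluminium bar between the jaws, 38 x 120 x 25 mm, lying on the vise's bed, which is 30 mm above the bench; its top is 55 mm above the bench; origin at the centre of its underside
- offcut: loose wood offcut, 140 x 45 x 40 mm; origin at the centre of its underside; bystander
- tape: brown tape roll lying flat, 90 mm across, 25 mm high; origin at the centre of its underside; bystander
- driver: screwdriver with green handle lying on the bench; bystander
- wrench: steel wrench lying on the bench; bystander
- oil: yellow oil bottle with red cap, 56 mm across, 130 mm tall; origin at the centre of its underside; bystander
- bush: flanged brass bush, flange 60 mm across, 35 mm high; origin at the centre of its underside; bystander
There are look-alikes about, which are no part of the job. Of the things like the work, leave any that is turquoise; of the rest the larger one is meant.

How it is judged:
On the way, in this order (a step that is already met when the one before it is completed fails the run):
1. the fingers touch the yellow start pad (contact force between the fingers and vise above 0.3 N and y of the grasp point in the frame of start between -0.027 and 0.027 m and value of joint key below 0.001 m and x of the grasp point in the frame of start between -0.025 and 0.025 m), for 0.05 s.
2. the fingers touch the edge of the jaw beyond the pad (more than 29 mm from the pad's centre) with the key still up (contact force between the fingers and anything else above 0.3 N and y of the grasp point in the frame of start between -0.21 and -0.029 m and z of the grasp point in the frame of start below 0.06 m and value of joint key below 0.001 m and x of the grasp point in the frame of start between -0.025 and 0.025 m), for 0.05 s.
3. the key in the groove is pressed fully down by the fingers (value of joint key above 0.005 m and contact force between the fingers and anything else above 0.3 N and x of the grasp point in the frame of start between -0.025 and 0.025 m), for 0.05 s.
At the end, for the whole second after the job is handed in: the key is down by more than 5 mm of its 6 mm, the jaw stands open by more than 9.5 mm and is still, and the bar lies at rest in the vise within 15 mm of where it began (value of joint key above 0.005 m and value of joint jaw above 0.0095 m and distance of work from where it was at the start of the episode below 0.015 m and linear speed of work below 0.02 m/s and velocity of joint jaw below 0.005 m/s); the robot touches nothing.
It fails at once if the bar is lifted or carried (height (world z) of work above 0.045 m or distance of work from where it was at the start of the episode above 0.03 m).
It fails at once if a bystander is moved by more than 30 mm (distance of any of offcut, tape, driver, wrench, oil, bush from where it was at the start of the episode above 0.03 m).
It also fails if it takes over 61 s, if anything falls off the work surface, if the arm or the gripper's body presses on something with over 40 N, if the wrist force passes 120 N, or if a joint passes its speed limit or range.

ROBOT

A 6-joint arm with a two-finger parallel gripper is mounted at the origin on the work surface. World frame = base frame: x ahead of the robot, y to its left, z up, the work surface at z = 0. Lengths are in m, angles in rad, forces in N, time in s.
With the tool pointing down it reaches from about 0.35 to 0.775 m from the base axis. Payload 5.5 kg.
Tool frame: the origin (TCP) lies between the finger pads; the fingertips stand 19 mm ahead of it and the grasp point (between the pads) is the TCP; z points along the fingers, y is the direction in which the jaws open and shut (so a half turn about z gives the same grasp; the last joint's range is limited). The gripper opens to 85 mm and grips with 20 to 120 N. Pads are 22 mm wide; open, the fingers measure 114 mm over their backs; the gripper's body (76 mm by 85 mm) begins 54 mm behind the grasp point. The pads swing forward as they close: fully open they stand 13 mm farther back than shut.
Start: joints at [-1.288, 0.313, 0.046, 1.304, 0, 1.431], TCP at [0.236, -0.524, 0.25] pointing down, gripper open.
Joint ranges: [-2.76, 2.76], [-0.86, 1.69], [-1.03, 1.26], [-2.2, 2.34], [-1.47, 1.5], [-3.14, 3.14]. Speed limits (rad/s): [2.57, 2.57, 3.14, 3.14, 3.14, 3.14].

INTERFACE

Orientations are given as a unit quaternion [w, x, y, z].
In Python, from workcell import get_state, cams, workorder gives the robot as it stands.
- The arm moves only by the tool play_rows, never from a script. Its argument "series" is text: rows parted by semicolons, each of 7 numbers parted by spaces: the opening in per cent of the stroke, from 0 (shut) to 100 (fully open), then the shift along the tool's x, y, z in cm, then the turn, a rotation vector about the tool's x, y, z in degrees. A call has 1 to 12 rows; each row shifts and turns the commanded pose from where the row before left it, along the tool's axes as they then stand; what a row does not reach is not made up. A row lasts 1/8 s, in which the tool goes at most 62.5 mm and 10.7 degrees, less where a joint would pass 70% of its speed; a pose out of reach is approached as far as the arm can. A call with a gripper value outside its range is refused whole. The fingers move at their own pace and stop on an object; "newtons" is the grip in N (left out, the last holds). Time passes only in rows, so rows that do not move let the fingers close. It gives the time, the measured TCP pose, the force and the opening at its end, in the units of the state.
- get_state(): the state, without advancing time (a new reading comes with each control period).
- cams.read_camera(name): name is "scene" or "top"; returns the picture (384x512x3 uint8, red, green, blue); there is no depth.
- cams.get_calibration(name): a dict with "fx", "fy", "cx", "cy" (pixels), "rvec" (rotation vector, rad) and "tvec" (3), from world to camera coordinates, as OpenCV has them. Camera axes: x right, y down, z forward; pixel columns grow to the right and rows downward; lengths in m; the calibration is good to about 2 mm. A picture is of the moment at which its call begins. get_calibration takes no time and is no camera call.
- workorder.hand_in(): hands the job in, once; it reports no verdict.
The state is a dict: "clock": time; "joint_pos": joint angles; "qvel": joint speeds; "tau": joint torques, N m; "tcp_pos": TCP position; "orientation": TCP orientation; "wrist_force": force on the tool from outside, world axes, zero at the start; "ft_torque": the same for the moment, N m; "finger_gap": finger opening in m.
Only numpy, scipy, OpenCV 4.12 (cv2) and the standard library are available. Lean on these libraries where they do the work, as an engineer would, in place of code of your own. Each camera call takes 0.05 s, during which the arm holds its last target.

## Working session

There is one attempt and no reset: what is moved stays moved. The work goes in short steps, Python scripts to look and compute and a tool call to move; the robot and the scene stay as the last step left them, time stands still between calls to the robot, and variables do not carry over. Pictures are saved under pics/ and viewed, and the job is handed in when it is done.

Besides the shell and the picture viewer there is one more tool, called after "Request:" as name(argument=value, ...) on one line, values as JSON. play_rows: Moves the arm, as the interface text tells. Its arguments: {"type":"object","properties":{"series":{"type":"string"},"newtons":{"type":"number"}},"required":["series"]}

```bash
mkdir -p pics
python3 - <<'E'
from workcell import get_state, cams, workorder
import cv2,numpy as np
s=get_state()
for k in s: print(k,np.round(s[k],4))
for n in("scene","top"):
    im=cams.read_camera(n); cv2.imwrite(f"pics/{n}0.png",im[:,:,::-1]); np.save(f"pics/{n}0.npy",im)
    c=cams.get_calibration(n); print(n,c)
E
```

```text
clock 0.0
joint_pos [-1.2876  0.314   0.045   1.3036  0.      1.4312]
qvel [ 0.0004  0.0012 -0.0006 -0.0001 -0.0009 -0.0013]
tau [-1.00000e-04 -4.80630e+01  2.98531e+01  1.95000e-02 -3.00000e-04
 -0.00000e+00]
tcp_pos [ 0.2358 -0.5239  0.2494]
orientation [-9.000e-04  9.777e-01  2.098e-01 -1.000e-04]
wrist_force [-0.1872 -0.1807 -0.3523]
ft_torque [-0.0212 -0.0141 -0.0232]
finger_gap 0.0858
scene {'fx': 381.14794756393917, 'fy': 381.14794756393917, 'cx': 264.577334337573, 'cy': 191.05146649639076, 'rvec': array([ 2.06594906,  1.29376404, -0.51807176]), 'tvec': array([-0.21872489, -0.30221096,  1.42073608])}
top {'fx': 381.5118820818448, 'fy': 381.5118820818448, 'cx': 262.67563370124117, 'cy': 194.25116387305712, 'rvec': array([ 2.1258451 , -2.18500599,  0.12917244]), 'tvec': array([0.01317817, 0.52900818, 1.00827564])}
```

View pics/scene0.png

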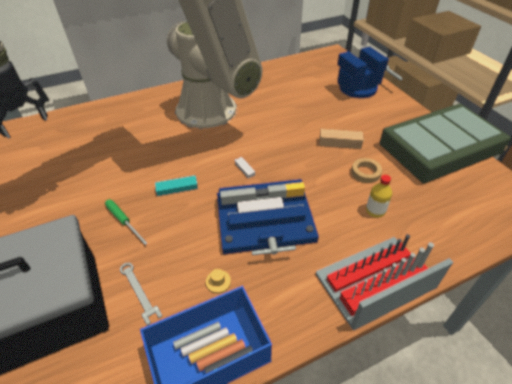

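View pics/top0.png

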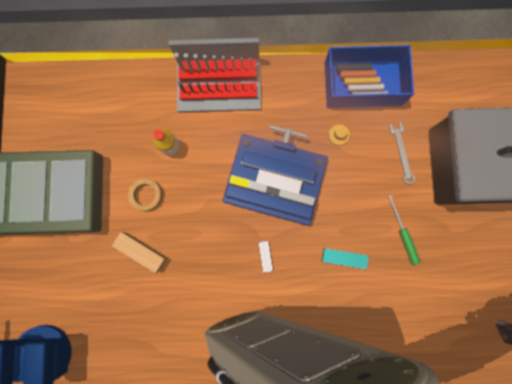

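The scene shows the blue vise at about (265,215) in the scene picture and (277,180) in the top picture. Candidates for the work are the white bar in the vise (top 278,178), the small white bar (265,257) and the turquoise bar (345,259). Next I enlarge the vise.

Run:
```python
import cv2
a=cv2.imread("pics/scene0.png")[170:260,205:330]; cv2.imwrite("pics/sc_crop.png",cv2.resize(a,None,fx=6,fy=6,interpolation=cv2.INTER_CUBIC))
a=cv2.imread("pics/top0.png")[125:235,212:342]; cv2.imwrite("pics/top_crop.png",cv2.resize(a,None,fx=5,fy=5,interpolation=cv2.INTER_CUBIC))
```

```text
(no output)
```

View pics/sc_crop.png

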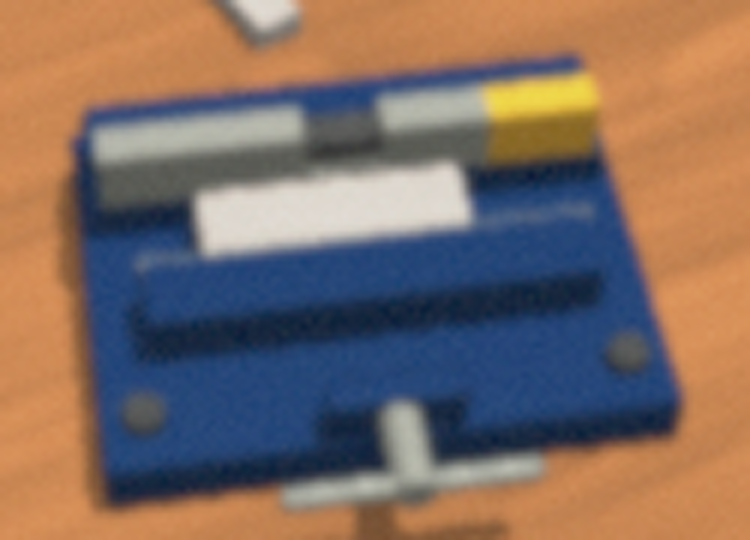

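View pics/top_crop.png

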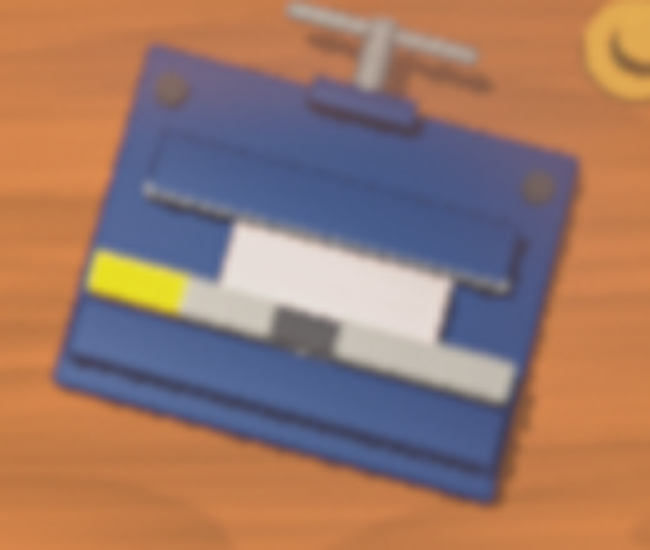

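The top crop shows the white work bar between the jaws, which fits as the larger of the non-turquoise bars. The yellow pad is at crop (137,282). A dark insert at (305,332) is about 90 mm from the pad, so the groove is in the second insert. I now fit the vise pose from strip and base corners in both views.

```bash
cat > h.py <<'E'
import numpy as np,cv2
from scipy.optimize import least_squares
from scipy.spatial.transform import Rotation as R
from workcell import cams,get_state
C={n:cams.get_calibration(n) for n in("scene","top")}
def proj(n,P):
    c=C[n];K=np.array([[c['fx'],0,c['cx']],[0,c['fy'],c['cy']],[0,0,1]])
    return cv2.projectPoints(np.array(P,float).reshape(-1,1,3),c['rvec'],c['tvec'],K,None)[0][:,0]
def v2w(p,P):
    P=np.array(P,float);c,s=np.cos(p[2]),np.sin(p[2])
    return np.c_[p[0]+c*P[:,0]-s*P[:,1],p[1]+s*P[:,0]+c*P[:,1],P[:,2]]
E
python3 - <<'E'
from h import *
S=[[-.05,.113,.08],[-.03,.113,.08],[-.05,-.113,.08],[-.03,-.113,.08],[-.05,.063,.08],[-.03,.063,.08]]
B=[[-.1,.125,.03],[-.1,-.125,.03],[.1,.125,.03],[.1,-.125,.03]]
top=(np.array([[85,288],[95,250],[508,403],[517,363],[178,312],[187,276],[57,382],[495,500],[150,45],[578,160]])+.5)/5-.5+[212,125]
# scene: strip: far edge (x=-.05) is upper row
sc=(np.array([[583,75],[598,100],[92,128],[97,160],[482,83],[487,110],[580,58],[88,110],[677,402],[108,490]])+.5)/6-.5+[205,170]
P=np.array(S+B)
f=lambda p:np.r_[(proj("top",v2w(p,P))-top).ravel(),(proj("scene",v2w(p,P))-sc).ravel()]
best=min((least_squares(f,[.5,0,y],loss='soft_l1') for y in np.arange(-3,3.2,.7)),key=lambda r:r.cost)
p=best.x;print(p,np.degrees(p[2]),best.cost);print(np.round(f(p).reshape(-1,2),1))
for sel in ("top","scene"):
    g=lambda p:(proj(sel,v2w(p,P))-(top if sel=="top" else sc)).ravel()
    print(sel,least_squares(g,p,loss='soft_l1').x)
np.save("vise.npy",p)
W=v2w(p,[[-.04,.088,.08],[-.04,.041,.08],[-.04,-.003,.08],[-.04,-.113,.08]]);print(W, np.hypot(W[:,0],W[:,1]))
s=get_state();q=s['orientation'];Rt=R.from_quat([q[1],q[2],q[3],q[0]]);print(Rt.as_matrix().round(3))
E
```

```text
[ 0.57206944 -0.0360334  -0.2928036 ] -16.77641042589818 16.583732977690655
[[ 0.1  0.3]
 [ 0.2  0.6]
 [-0.7 -0.2]
 [-0.6  0.4]
 [-0.1  0.4]
 [ 0.1  0.3]
 [-1.8  0.6]
 [-0.7  1.1]
 [-0.7 -0.7]
 [ 0.6 -0.8]
 [ 0.6  0.1]
 [-0.2  1. ]
 [-0.2  0.5]
 [-0.4  0.6]
 [-0.5  0.7]
 [ 0.2  1.4]
 [-0.   2.7]
 [-3.7  3.7]
 [ 1.4 -0.5]
 [-1.3 -2.5]]
top [ 0.57271684 -0.03690441 -0.29254034]
scene [ 0.56997306 -0.03430779 -0.29178491]
[[ 0.55917202  0.05976669  0.08      ]
 [ 0.54560605  0.01476708  0.08      ]
 [ 0.53290599 -0.02736021  0.08      ]
 [ 0.50115585 -0.13267843  0.08      ]] [0.56235701 0.54580585 0.53360789 0.51842141]
[[ 0.912  0.41  -0.   ]
 [ 0.41  -0.912  0.002]
 [ 0.    -0.002 -1.   ]]
```

Request:
play_rows(series="0 0 0 0 0 0 -9.8;0 0 0 0 0 0 -9.8;0 0 0 0 0 0 -9.8;0 0 0 0 0 0 -9.8;0 0 0 0 0 0 -9.8;0 0 0 0 0 0 0;0 0 0 0 0 0 0", newtons=40)

```text
clock: 0.98
tcp_pos: [0.2359, -0.5243, 0.25]
orientation: [-0.0, 0.804, 0.595, 0.0]
wrist_force: [0.2, -0.4, -0.9]
finger_gap: -0.0
```

```bash
cat >> h.py <<'E'
def report():
    s=get_state();q=s['orientation'];Rt=R.from_quat([q[1],q[2],q[3],q[0]]);p=np.load("vise.npy")
    M=Rt.as_matrix();c,sn=np.cos(p[2]),np.sin(p[2])
    d=s['tcp_pos'][:2]-p[:2];v=np.array([c*d[0]+sn*d[1],-sn*d[0]+c*d[1]])
    print("t",s['clock'],"start-frame xy mm",((v-[-.04,.088])*1e3).round(1),"tip z mm",round((s['tcp_pos'][2]-.019)*1e3,1),"gap",s['finger_gap'])
    print("tool x yaw err deg",np.degrees(np.arctan2(M[1,0],M[0,0])-(p[2]+np.pi/2)).round(2),"tool z",M[:,2].round(4),"F",np.round(s['wrist_force'],2),"q",np.round(s['joint_pos'],2))
    t=v2w(p,[[-.04,.088,.08]])[0];t[2]=s['tcp_pos'][2]
    print("to pad in tool cm",(M.T@(t-s['tcp_pos'])*100).round(2))
E
python3 -c "from h import *;report()"
```

```text
t 0.975 start-frame xy mm [-140.9 -652.5] tip z mm 231.0 gap -4.564751217920245e-06
tool x yaw err deg -0.16 tool z [-1.e-04  5.e-04 -1.e+00] F [ 0.24 -0.39 -0.9 ] q [-1.29  0.31  0.05  1.3   0.    0.58]
to pad in tool cm [6.529e+01 1.391e+01 2.000e-02]
```

Request:
play_rows(series="0 5.4 1.16 0 0 0 0;0 5.4 1.16 0 0 0 0;0 5.4 1.16 0 0 0 0;0 5.4 1.16 0 0 0 0;0 5.4 1.16 0 0 0 0;0 5.4 1.16 0 0 0 0;0 5.4 1.16 0 0 0 0;0 5.4 1.16 0 0 0 0;0 5.4 1.16 0 0 0 0;0 5.4 1.16 0 0 0 0;0 5.4 1.16 0 0 0 0;0 5.4 1.16 0 0 0 0")

```text
clock: 2.48
tcp_pos: [0.5569, 0.0576, 0.2504]
orientation: [0.0, 0.803, 0.596, 0.0]
wrist_force: [0.4, -0.8, 0.5]
finger_gap: -0.0
```

Request:
play_rows(series="0 0 0 4 0 0 0;0 0 0 4 0 0 0;0 0 0 2 0 0 0;0 0 0 0 0 0 0")

```text
clock: 2.98
tcp_pos: [0.5547, 0.056, 0.1485]
orientation: [-0.001, 0.803, 0.596, -0.002]
wrist_force: [0.3, 0.2, -0.5]
finger_gap: -0.0002
```

Run:
```python
from h import *
report()
for n in("scene","top"):
    im=cams.read_camera(n)[:,:,::-1]
    a=im[100:270,190:350] if n=="scene" else im[100:250,200:360]
    cv2.imwrite(f"pics/{n}1.png",cv2.resize(a,None,fx=3.5,fy=3.5,interpolation=cv2.INTER_CUBIC))
```

```text
t 2.975 start-frame xy mm [-3.1 -4.9] tip z mm 129.5 gap -0.00020629164917765797
tool x yaw err deg -0.08 tool z [-4.1e-03  1.0e-04 -1.0e+00] F [ 0.31  0.19 -0.52] q [-0.04  0.33 -0.18  1.06 -0.    1.82]
to pad in tool cm [ 0.49  0.31 -0.  ]
```

View pics/scene1.png

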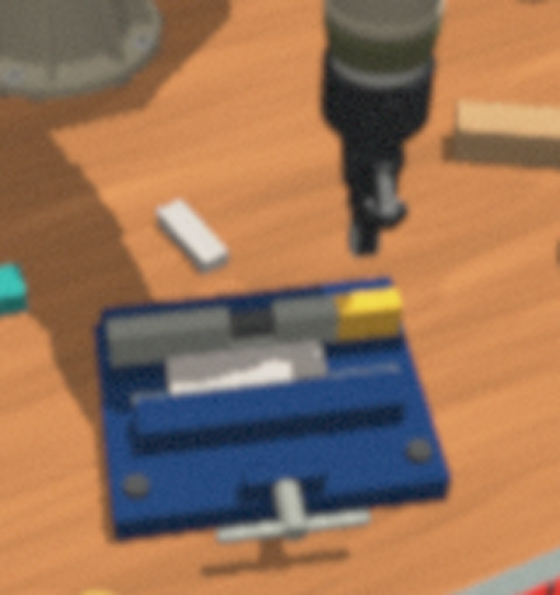

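View pics/top1.png

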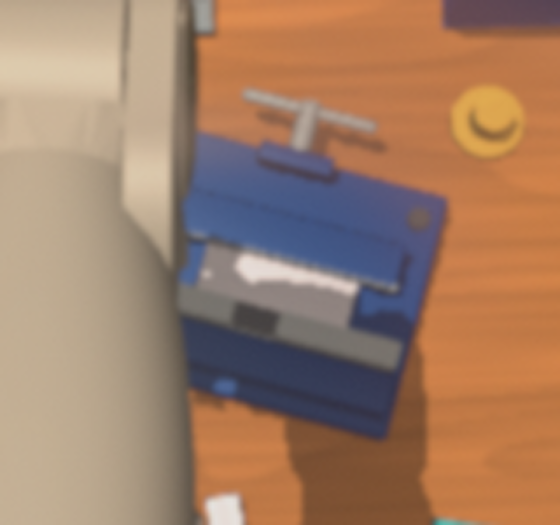

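The fingertip (scene crop 362,250) hangs over the yellow pad (370,305), as computed. The dark key sits at crop (252,320).

Request:
play_rows(series="0 0.3 0.3 2 0 0 0;0 0 0 1.5 0 0 0;0 0 0 0.7 0 0 0;0 0 0 0 0 0 0;0 0 0 0 0 0 0")

```text
clock: 3.7
tcp_pos: [0.5603, 0.0578, 0.1089]
orientation: [0.0, 0.803, 0.596, 0.0]
wrist_force: [-0.6, -0.0, 0.2]
finger_gap: -0.0001
```

```bash
python3 -c "from h import *;report()"
```

```text
t 3.7 start-frame xy mm [ 1.7 -1.6] tip z mm 89.9 gap -7.734391113720233e-05
tool x yaw err deg -0.01 tool z [ 9.e-04 -2.e-04 -1.e+00] F [-0.59 -0.04  0.16] q [-0.04  0.37 -0.23  0.97 -0.    1.82]
to pad in tool cm [ 0.16 -0.17 -0.  ]
```

Request:
play_rows(series="0 0 0 0.4 0 0 0;0 0 0 0.3 0 0 0;0 0 0 0.1 0 0 0;0 0 0 0.1 0 0 0;0 0 0 0.1 0 0 0;0 0 0 0 0 0 0")

```text
clock: 4.45
tcp_pos: [0.56, 0.0578, 0.0991]
orientation: [0.0, 0.803, 0.596, 0.0]
wrist_force: [-2.4, -0.6, 4.9]
finger_gap: -0.0001
```

```bash
python3 -c "from h import *;report()"
```

```text
t 4.45 start-frame xy mm [ 1.3 -1.6] tip z mm 80.1 gap -0.00010417261017724072
tool x yaw err deg 0.0 tool z [ 5.e-04 -2.e-04 -1.e+00] F [-2.4  -0.62  4.89] q [-0.04  0.38 -0.24  0.95 -0.    1.82]
to pad in tool cm [ 0.16 -0.13 -0.  ]
```

Contact on the pad is 4.9 N. I hold, then sweep lightly along the edge onto the first insert.

Request:
play_rows(series="0 0 0 0 0 0 0;0 -0.6 0 0 0 0 0;0 -0.6 0 0 0 0 0;0 -0.6 0 0 0 0 0;0 -0.6 0 0 0 0 0;0 -0.6 0 0 0 0 0;0 -0.6 0 0 0 0 0;0 -0.6 0 0 0 0 0;0 0 0 0 0 0 0")

```text
clock: 5.58
tcp_pos: [0.5486, 0.0171, 0.0991]
orientation: [0.001, 0.803, 0.596, 0.001]
wrist_force: [0.9, 2.8, 6.3]
finger_gap: -0.0001
```

```bash
python3 -c "from h import *;report()"
```

```text
t 5.575 start-frame xy mm [  2.2 -43.9] tip z mm 80.1 gap -8.632389559464588e-05
tool x yaw err deg -0.03 tool z [ 0.0021  0.     -1.    ] F [0.89 2.83 6.28] q [-0.12  0.35 -0.28  0.93  0.    1.75]
to pad in tool cm [ 4.39 -0.22  0.  ]
```

Request:
play_rows(series="0 -0.6 -0.1 0 0 0 0;0 -0.6 -0.1 0 0 0 0;0 -0.6 0 0 0 0 0;0 -0.6 0 0 0 0 0;0 -0.6 0 0 0 0 0;0 -0.6 0 0 0 0 0;0 -0.6 0 0 0 0 0;0 -0.4 0 0 0 0 0;0 0 0 0 0 0 0;0 0 0 0 0 0 0")

```text
clock: 6.82
tcp_pos: [0.5325, -0.0259, 0.098]
orientation: [-0.0, 0.803, 0.596, -0.0]
wrist_force: [-0.3, 0.6, 0.1]
finger_gap: -0.0002
```

```bash
python3 -c "
from h import *;report()
im=cams.read_camera('scene')[:,:,::-1];cv2.imwrite('pics/scene2.png',cv2.resize(im[150:260,200:330],None,fx=5,fy=5,interpolation=cv2.INTER_CUBIC))"
```

```text
t 6.825 start-frame xy mm [ -0.8 -89.8] tip z mm 79.0 gap -0.0001787297233766787
tool x yaw err deg -0.01 tool z [-5.e-04 -1.e-04 -1.e+00] F [-0.35  0.56  0.13] q [-0.2   0.33 -0.32  0.92 -0.    1.66]
to pad in tool cm [ 8.98  0.08 -0.  ]
```

View pics/scene2.png

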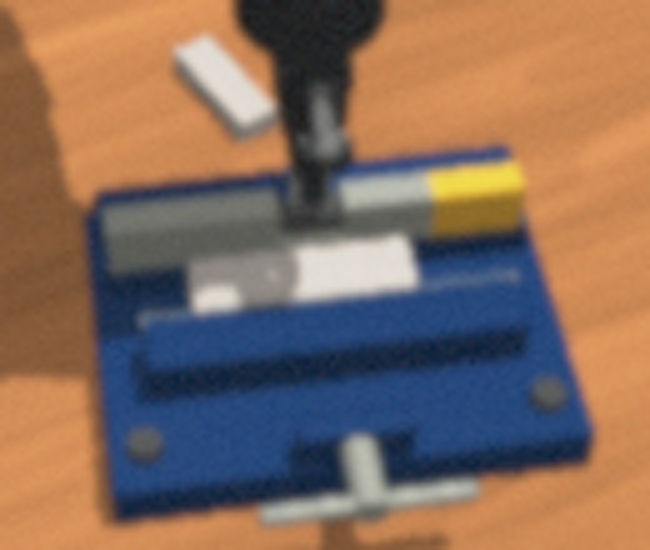

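The force fell to nothing and the tip dropped below the edge level, so the fingertip (crop 312,205) is over the dark key at 90 mm. Now I press down.

Request:
play_rows(series="0 0 0 0.2 0 0 0;0 0 0 0.2 0 0 0;0 0 0 0.15 0 0 0;0 0 0 0.15 0 0 0;0 0 0 0.1 0 0 0;0 0 0 0.1 0 0 0;0 0 0 0 0 0 0")

```text
clock: 7.75
tcp_pos: [0.5327, -0.0258, 0.0894]
orientation: [0.0, 0.803, 0.596, 0.0]
wrist_force: [-2.3, 0.2, 5.1]
finger_gap: -0.0001
```

```bash
python3 -c "from h import *;report()"
```

```text
t 7.75 start-frame xy mm [ -0.6 -89.5] tip z mm 70.4 gap -6.274541639103752e-05
tool x yaw err deg 0.01 tool z [ 2.e-04  0.e+00 -1.e+00] F [-2.29  0.2   5.08] q [-0.2   0.34 -0.33  0.9   0.    1.66]
to pad in tool cm [8.95 0.07 0.  ]
```

Request:
play_rows(series="0 0 0 0.1 0 0 0;0 0 0 0.1 0 0 0;0 0 0 0.1 0 0 0;0 0 0 0 0 0 0;0 0 0 0 0 0 0")

```text
clock: 8.38
tcp_pos: [0.5328, -0.0257, 0.0879]
orientation: [0.0, 0.803, 0.596, 0.0]
wrist_force: [-5.3, 2.0, 15.9]
finger_gap: -0.0004
```

```bash
python3 -c "from h import *;report()"
```

```text
t 8.375 start-frame xy mm [ -0.6 -89.5] tip z mm 68.9 gap -0.00042981742421695836
tool x yaw err deg 0.01 tool z [ 1.1e-03 -2.0e-04 -1.0e+00] F [-5.29  1.96 15.88] q [-0.2   0.34 -0.34  0.89 -0.    1.66]
to pad in tool cm [8.95 0.06 0.  ]
```

Hard stop: 15.9 N at tip z 68.9 mm (69 expected). I retreat straight up, then aside.

Request:
play_rows(series="0 0 0 -0.5 0 0 0;0 0 0 -1 0 0 0;0 0 0 -2 0 0 0;0 0 0 -4 0 0 0;0 0 0 -5 0 0 0;0 -5 0 -3 0 0 0;0 -5 0 0 0 0 0;0 -5 0 0 0 0 0;0 -5 0 0 0 0 0;0 -5 0 0 0 0 0;0 0 0 0 0 0 0;0 0 0 0 0 0 0")

```text
clock: 9.88
tcp_pos: [0.4603, -0.2651, 0.2412]
orientation: [-0.0, 0.803, 0.596, 0.0]
wrist_force: [0.9, -0.6, 0.6]
finger_gap: -0.0001
```

Run:
```python
from h import *
report()
o=[]
for n,(a,b,c,d) in {"scene":(170,260,205,330),"top":(125,235,212,342)}.items():
    im=cams.read_camera(n)[:,:,::-1];cv2.imwrite(f"pics/{n}3.png",im)
    o.append(cv2.resize(im[a:b,c:d],(400,340),interpolation=cv2.INTER_CUBIC))
cv2.imwrite("pics/both3.png",np.hstack(o))
```

```text
t 9.875 start-frame xy mm [  -0.9 -339.6] tip z mm 222.2 gap -0.00013257063290430553
tool x yaw err deg -0.04 tool z [-3.e-04  6.e-04 -1.e+00] F [ 0.92 -0.6   0.58] q [-0.67  0.23 -0.09  1.25  0.    1.19]
to pad in tool cm [3.396e+01 6.000e-02 2.000e-02]
```

View pics/both3.png

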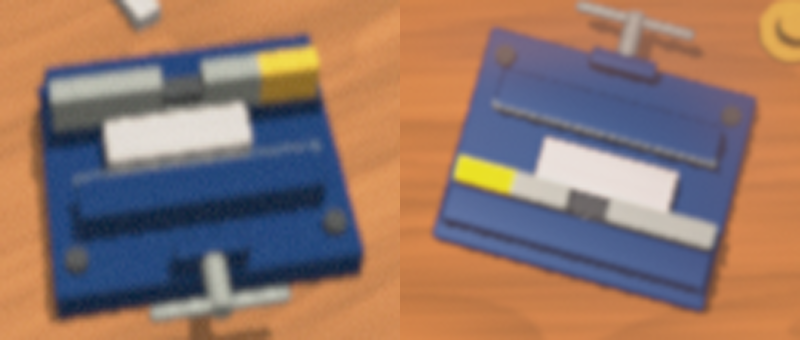

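View pics/scene3.png

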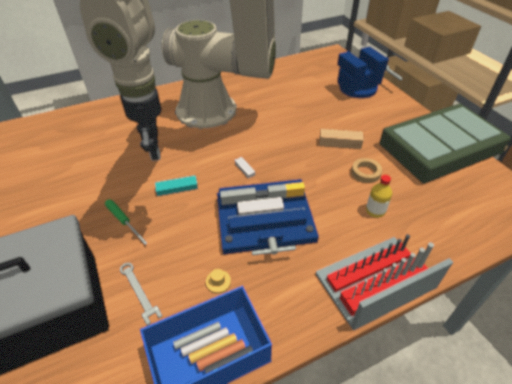

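The pictures show the jaw's edge standing off the bar, the bar still in place and the bystanders undisturbed. I measure the jaw's travel by image matching before handing in.

Run:
```python
from h import *
p=np.load("vise.npy")
# rectify top view in vise plane z=0.06, 4 px/mm
def rect(f,z):
    im=cv2.imread(f);src=proj("top",v2w(p,[[-.06,.12,z],[.1,.12,z],[-.06,-.12,z],[.1,-.12,z]])).astype(np.float32)
    H=cv2.getPerspectiveTransform(src,np.float32([[0,0],[640,0],[0,960],[640,960]]))
    return cv2.cvtColor(cv2.warpPerspective(im,H,(640,960),flags=cv2.INTER_CUBIC),cv2.COLOR_BGR2GRAY).astype(np.float32)
a,b=rect("pics/top0.png",.06),rect("pics/top3.png",.06)
for nm,(y0,y1,x0,x1) in {"jaw edge +y end":(100,220,220,420),"jaw edge -y end":(740,880,220,420),"strip":(60,900,40,125)}.items():
    t=a[y0:y1,x0:x1]
    # 1D gradient profile along x
    ga,gb=np.abs(np.gradient(a[y0:y1].mean(0))),np.abs(np.gradient(b[y0:y1].mean(0)))
    ta=ga[x0:x1];s=[np.corrcoef(ta,gb[x0+k:x1+k])[0,1] for k in range(-20,80)]
    print(nm,"shift mm",(np.argmax(s)-20)/4,max(s))
def cen(f):
    im=cv2.imread(f)[125:235,212:342].astype(int);m=(im.min(2)>205);ys,xs=np.nonzero(m);return xs.mean(),ys.mean(),m.sum()
print(cen("pics/top0.png"),cen("pics/top3.png"))
```

```text
jaw edge +y end shift mm 11.75 0.9860219607532725
jaw edge -y end shift mm 5.75 0.7608958716958061
strip shift mm 0.0 0.9997471712209507
(np.float64(65.95378151260505), np.float64(56.4936974789916), np.int64(476)) (np.float64(65.9724409448819), np.float64(56.3996062992126), np.int64(508))
```

The +y end gives 11.75 mm. The -y end gives 5.75 mm with poor correlation, so I check that one directly.

Run:
```python
from h import *
p=np.load("vise.npy")
o=[]
for f in("pics/top0.png","pics/top3.png"):
    im=cv2.imread(f);z=.06;src=proj("top",v2w(p,[[-.06,.12,z],[.1,.12,z],[-.06,-.12,z],[.1,-.12,z]])).astype(np.float32)
    H=cv2.getPerspectiveTransform(src,np.float32([[0,0],[360,0],[0,540],[360,540]]))
    w=cv2.warpPerspective(im,H,(360,540),flags=cv2.INTER_CUBIC);o.append(w)
    g=cv2.cvtColor(w,cv2.COLOR_BGR2GRAY)
    for y0,y1 in((60,120),(430,480)):
        pr=g[y0:y1,110:].mean(0);print(f,y0,"bright edge mm",(110+np.argmax(pr[:160]))/2.25-60)
cv2.imwrite("pics/rect.png",np.hstack(o))
```

```text
pics/top0.png 60 bright edge mm 14.222222222222229
pics/top0.png 430 bright edge mm 12.888888888888886
pics/top3.png 60 bright edge mm 25.77777777777777
pics/top3.png 430 bright edge mm 24.888888888888886
```

View pics/rect.png

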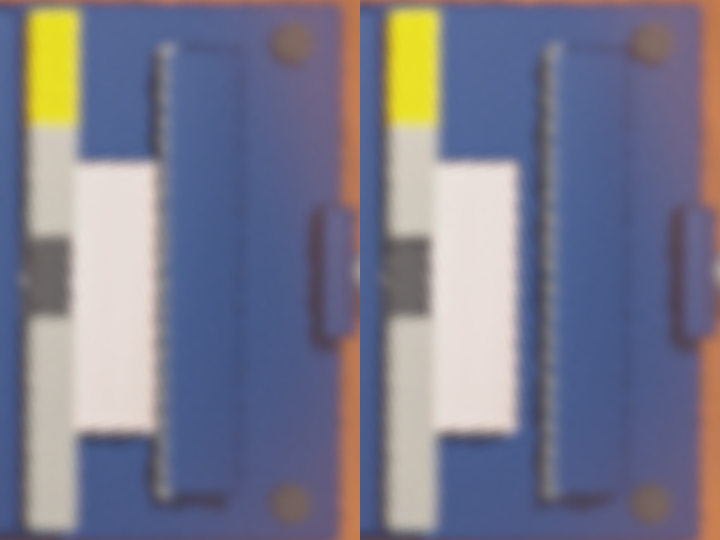

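The rectified before/after pictures show the jaw edge moved from x = 168 to 548-360 = 188 px, about 11.6 to 12 mm at both ends. The bar has not moved, and the arm is clear. I hand in.

```bash
python3 -c "
from workcell import workorder
print(workorder.hand_in())"
```

```text
the job is handed in; nothing more can be done
None
```

The key is pressed fully down, the jaw is open and the bar is still lying in the vise; I have handed the job in (no verdict is reported).

- **Touch and sweep:** With the fingers shut I touched the yellow pad at 4.9 N. I then swept in contact along the first insert, reading 6.3 N about 44 mm from the pad's centre.
- **Groove:** It was in the second insert, about 90 mm from the pad's centre. There the force vanished and the tip dropped below the edge. The first pictures had shown a dark insert in the same place.
- **Press:** I pushed down until it stopped hard at 15.9 N, with the tip at 68.9 mm against the 69 mm expected, then drew the fingers up and aside.
- **Last checks:**
  - The jaw's edge moved about 11.6 mm at one end and 12.0 mm at the other.
  - The bar's position in the picture changed by about 0.1 px, well under 1 mm.
  - The bystanders looked unmoved by eye.
  - The arm was clear, with only about 1 N of sensor noise.
- **Disagreement:** A first correlation of the jaw's -y end gave only 5.75 mm. The match was poor (0.76), and direct edge location and the rectified picture both showed about 12 mm.

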